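# Reset the tripped breakers on the chart table

## Task

The breakers in the box on the chart table have tripped and their push buttons have popped out. With a fingertip, gently press three of them fully in so that they stay in, in this order: first the large round one, then the long bar, then the square one. Leave the small round one popped out, and do not pick up or disturb anything else on the table.

Things in the scene. Friction and masses are not known exactly. Their poses are not given: they have to be found in the camera images.
- panel: breaker box, fixed to the table: cherry wood with an aluminium top, 120 x 280 mm, 40 mm high. Origin: centre of its underside on the table; its y axis runs along the row of four breakers, z up. Four breakers stand on its top in one row, 62 mm apart, in any order.
- big_round_breaker: black housing of the breaker whose off-white push button is 26 mm diameter, round (the main breaker); 54 x 50 mm, 18 mm high, fixed on the box, its top 58 mm above the table. Origin: centre of its underside. The button stands in its middle and rises 14 to 16 mm above it when popped out, 6 mm when reset.
- big_round_top (a point): centre of the top face of the push button that is 26 mm diameter, round (the main breaker); moves with the button: about 72 to 74 mm above the table popped out, 64 mm fully in
- big_round (a joint): how far that button is pushed straight down, m: 0 to 0.002 popped out at the start, 0.010 fully in against a hard stop; it counts as reset beyond 0.007. It takes about 3 to 4 N to move, has no return spring and stays where it is left. More than 25 N is rough handling.
- bar_breaker: black housing of the breaker whose off-white push button is a long bar, 36 x 12 mm (long side across the row); 54 x 50 mm, 18 mm high, fixed on the box, its top 58 mm above the table. Origin: centre of its underside. The button stands in its middle and rises 14 to 16 mm above it when popped out, 6 mm when reset.
- bar_top (a point): centre of the top face of the push button that is a long bar, 36 x 12 mm (long side across the row); moves with the button: about 72 to 74 mm above the table popped out, 64 mm fully in
- bar (a joint): how far that button is pushed straight down, m: 0 to 0.002 popped out at the start, 0.010 fully in against a hard stop; it counts as reset beyond 0.007. It takes about 3 to 4 N to move, has no return spring and stays where it is left. More than 25 N is rough handling.
- square_breaker: black housing of the breaker whose off-white push button is a 22 x 22 mm square; 54 x 50 mm, 18 mm high, fixed on the box, its top 58 mm above the table. Origin: centre of its underside. The button stands in its middle and rises 14 to 16 mm above it when popped out, 6 mm when reset.
- square_top (a point): centre of the top face of the push button that is a 22 x 22 mm square; moves with the button: about 72 to 74 mm above the table popped out, 64 mm fully in
- square (a joint): how far that button is pushed straight down, m: 0 to 0.002 popped out at the start, 0.010 fully in against a hard stop; it counts as reset beyond 0.007. It takes about 3 to 4 N to move, has no return spring and stays where it is left. More than 25 N is rough handling.
- small_round_breaker: black housing of the breaker whose off-white push button is 12 mm diameter, round (bilge pump; must stay popped out); 54 x 50 mm, 18 mm high, fixed on the box, its top 58 mm above the table. Origin: centre of its underside. The button stands in its middle and rises 14 to 16 mm above it when popped out, 6 mm when reset.
- small_round_top (a point): centre of the top face of the push button that is 12 mm diameter, round (bilge pump; must stay popped out); moves with the button: about 72 to 74 mm above the table popped out, 64 mm fully in
- small_round (a joint): how far that button is pushed straight down, m: 0 to 0.002 popped out at the start, 0.010 fully in against a hard stop; it counts as reset beyond 0.007. It takes about 3 to 4 N to move, has no return spring and stays where it is left. More than 25 N is rough handling.
- gps: green plastic handheld GPS case, loose, 64 x 130 x 30 mm; origin at the centre of its underside; to be left alone
- clamp: steel chart clamp with spring lever, loose, 30 x 90 mm, 36 mm high; origin at the centre of its underside; to be left alone
- cap: glass bottle cap, loose, 34 mm diameter, 20 mm high; origin at the centre of its underside; to be left alone
- coaster: grey silicone coaster, loose, 92 mm diameter, 6 mm thick; origin at the centre of its underside; to be left alone

How it is judged:
On the way, in this order (a step that is already met when the one before it is completed fails the run):
1. the large round button is in, all others still out (value of joint big_round above 0.007 m and value of joint each of bar, square, small_round below 0.004 m), for 0.2 s.
2. then the bar is in too, the square still out (value of joint each of big_round, bar above 0.007 m and value of joint each of square, small_round below 0.004 m), for 0.2 s.
3. then the square is in too (value of joint each of big_round, bar, square above 0.007 m and value of joint small_round below 0.004 m), for 0.2 s.
At the end, for the whole second after the job is handed in: large round, bar and square buttons each more than 7 of 10 mm in, the small round one less than 4 mm in, and GPS case, clamp, bottle cap and coaster within 20 mm of where they lay (all of step 3 and distance of each of gps, clamp, cap, coaster from where it was at the start of the episode below 0.02 m); the robot touches nothing.
It fails at once if the bar pressed before the large round button (value of joint bar above 0.006 m and value of joint big_round below 0.004 m).
It fails at once if the square pressed before the bar (value of joint square above 0.006 m and value of joint bar below 0.004 m).
It fails at once if the small round button pressed in (value of joint small_round above 0.006 m).
It fails at once if a button or the box pressed harder than 25 N (contact force between the fingers and big_round_breaker above 25 N or contact force between the fingers and bar_breaker above 25 N or contact force between the fingers and square_breaker above 25 N or contact force between the fingers and small_round_breaker above 25 N or contact force between the fingers and panel above 25 N).
It fails at once if a bystander lifted (over 10 mm), carried or shoved (over 20 mm) (distance of any of gps, clamp, cap, coaster from where it was at the start of the episode above 0.02 m or height (world z) of any of gps, clamp, cap, coaster above 0.01 m).
It also fails if it takes over 48 s, if anything falls off the work surface, if the arm or the gripper's body presses on something with over 40 N, if the wrist force passes 120 N, or if a joint passes its speed limit or range.

## Robot

A 7-joint arm with a two-finger parallel gripper is mounted at the origin on the work surface. World frame = base frame: x ahead of the robot, y to its left, z up, the work surface at z = 0. Lengths are in m, angles in rad, forces in N, time in s.
With the tool pointing down it reaches from about 0.425 to 0.925 m from the base axis. Payload 6.8 kg.
Tool frame: the origin (TCP) lies on the mounting face of the last link; the fingertips stand 173 mm ahead of it and the grasp point (between the pads) lies 155 mm ahead of it; z points along the fingers, y is the line along which they close (so a half turn about z gives the same grasp; the last joint's range is limited). The gripper opens to 85 mm and grips with 20 to 120 N. Pads are 22 mm wide; open, the fingers measure 114 mm over their backs; the gripper's body (76 mm by 85 mm) begins 54 mm behind the grasp point. The pads swing forward as they close: fully open they stand 13 mm farther back than shut.
Start: joints at [-0.108, 0.477, 0.022, 1.555, -0.011, 1.109, -0.083], TCP at [0.675, 0, 0.405] pointing down, gripper open.
Joint ranges: [-2.96, 2.96], [-0.34, 2.1], [-1.41, 1.46], [0.24, 2.44], [-1.37, 4.51], [0.17, 1.92], [-2.96, 2.96]. Speed limits (rad/s): [2.39, 2.39, 3.14, 3.14, 3.14, 3.14, 3.14].

## Interface

Orientations are given as a unit quaternion [w, x, y, z].
In Python, from station import bot gives the robot as it stands. The module is installed in compiled form; this text tells all that it offers.
- The arm moves only by the shell command python3 -m pendant 'ROWS' [FORCE]. ROWS is JSON, a list of rows, each a list of 5 numbers: the finger opening in m, from 0 to 0.0854, then the shift along the tool's x, y, z in m, then the turn about the tool's z in degrees. In form: [[jaw, x, y, z, yaw], ...]. A call has 1 to 12 rows; each row shifts and turns the commanded pose from where the row before left it, along the tool's axes as they then stand; what a row does not reach is not made up. A row lasts 1/12 s, in which the tool goes at most 41.7 mm and 7.16 degrees, less where a joint would pass 70% of its speed; a pose out of reach is approached as far as the arm can. A call with a gripper value outside its range is refused whole. The fingers move at their own pace and stop on an object; FORCE is the grip in N (left out, the last holds). Time passes only in rows, so rows that do not move let the fingers close. It gives the time, the measured TCP pose, the force, the opening and the grip force at its end, in the units of the state.
- bot.get_obs(): the state, without advancing time (a new reading comes with each control period).
- bot.read_camera(name): name is "scene" or "side" or "wrist"; returns (picture, depth): 384x512x3 uint8, blue, green, red; 384x512 float32, m along the optical axis (not along the pixel's ray), 0 where there is no reading.
- bot.camera_model(name): a dict with "intrinsics" (3x3 intrinsics, pixels), "R" (3x3) and "t" (3): a world point X has camera coordinates R X + t. Camera axes: x right, y down, z forward; pixel columns grow to the right and rows downward; lengths in m; the calibration is good to about 2 mm. A picture is of the moment at which its call begins: read the wrist's pose just before it. camera_model takes no time and is no camera call; for the wrist camera it gives the pose at the moment of the call.
- bot.hand_in(): hands the job in; it is judged then, once.
Trained networks look in the newest picture that a camera, given by its name, has taken for a name from the list of things; names that differ only in an ending like _2 or _b are one class to them, and where a whole thing is asked for, a point or a joint stands for the part that bears it (a point fixed in the world has none). Each returns a list of dicts, best first, with "score" (0 to 1); they miss things now and then, are a little off and sometimes report something else, mostly with a low value. They report only what shows in the picture. A call takes as long as a camera call.
- bot.boxes_of(name, camera): "at" ([column, row] in pixels, amid what is visible of it).
- bot.trace(name, camera): "mask" (384x512 bool, what is visible of it) and "at" ([column, row] in pixels, amid what is visible of it).
- bot.pinpoint(name, camera): "at" ([column, row] in pixels: a listed point, or the origin of a listed thing).
The state is a dict: "t": time; "q": joint angles; "joint_vel": joint speeds; "joint_torque": joint torques, N m; "eef_pos": TCP position; "tool_rot": TCP orientation; "contact_force": force on the tool from outside, world axes, zero at the start; "torque": the same for the moment, N m; "gripper_width": opening from 0.0 (shut) to 1.0 (fully open); "grasp_force": force on a finger pad.
Only numpy, scipy, OpenCV 4.12 (cv2) and the standard library are available. Lean on these libraries where they do the work, as an engineer would, in place of code of your own. Each camera call takes 0.05 s, during which the arm holds its last target. There are 200 camera calls.

## Working session

There is one attempt and no reset: what is moved stays moved. The work goes in short steps, Python scripts to look and compute and a shell command to move; the robot and the scene stay as the last step left them, time stands still between calls to the robot, and variables do not carry over. Pictures are saved under pics/ and viewed, at most 10 in all, crops included, and the job is handed in when it is done.

```bash
mkdir -p pics; cat > h.py <<'E'
from station import bot
import numpy as np, cv2
def world(cam,uv,depth,m=None,r=2):
    m=m or bot.camera_model(cam); u,v=int(round(uv[0])),int(round(uv[1]))
    p=depth[max(0,v-r):v+r+1,max(0,u-r):u+r+1]; d=np.median(p[p>0])
    c=np.linalg.inv(m["intrinsics"])@[uv[0],uv[1],1]*d
    return m["R"].T@(c-m["t"])
def onplane(cam,uv,z,m=None):
    m=m or bot.camera_model(cam); R=m["R"]
    o=-R.T@m["t"]; k=R.T@np.linalg.inv(m["intrinsics"])@[uv[0],uv[1],1]
    return o+k*(z-o[2])/k[2]
E
python3 - <<'E'
from h import *
o=bot.get_obs(); print(o["t"],o["eef_pos"],o["tool_rot"],o["contact_force"])
ims=[]
for c in ["scene","wrist"]:
    im,d=bot.read_camera(c); im=im.copy()
    for n in ["big_round","bar","square","small_round"]:
        for r in bot.pinpoint(n+"_top",c)[:2]:
            print(c,n,np.round(r["at"],1),round(r["score"],2),np.round(world(c,r["at"],d),4),np.round(onplane(c,r["at"],.073),4))
    ims.append(im)
cv2.imwrite("pics/a.png",cv2.resize(np.hstack(ims),(800,300)))
cv2.imwrite("pics/w.png",ims[1])
E
```

```text
0.0 [6.74718472e-01 2.05300307e-05 4.03719567e-01] [-6.03969385e-04  7.07099920e-01  7.07113044e-01 -6.93762763e-04] [ 0.35473286 -1.02886319 -0.92140996]
scene big_round [294.1 173.9] 0.68 [0.5122 0.0684 0.0739] [0.5116 0.0678 0.073 ]
scene bar [323.  194.3] 0.7 [0.5001 0.1284 0.0721] [0.5006 0.1288 0.073 ]
scene square [268.4 150. ] 0.47 [ 0.5143 -0.0006  0.074 ] [ 0.5137 -0.0013  0.073 ]
scene small_round [352.1 214.8] 0.44 [0.49   0.1856 0.0726] [0.4903 0.1858 0.073 ]
wrist big_round [ 68.7 102.6] 0.95 [0.5056 0.0627 0.0729] [0.5056 0.0627 0.073 ]
wrist bar [51.8 22.7] 0.56 [0.5021 0.128  0.0727] [0.5023 0.128  0.073 ]
wrist bar [74.3 32. ] 0.4 [0.5176 0.1216 0.0679] [0.5202 0.1208 0.073 ]
```

View pics/a.png

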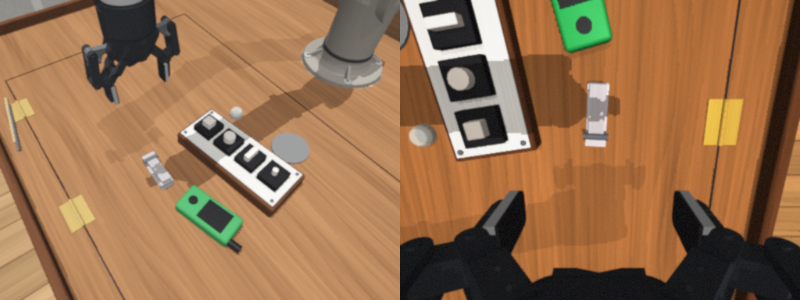

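The scene view shows the row running square (268,150), large round (294,174), bar (323,194), small round (352,215). The GPS and clamp lie beyond the box. I'll refine the button centres from depth.

```bash
cat > m.py <<'E'
from h import *
def tops(c,zmin=.068):
    m=bot.camera_model(c); im,d=bot.read_camera(c)
    v,u=np.mgrid[:384,:512]
    P=(np.stack([u,v,np.ones_like(u)],-1)@np.linalg.inv(m["intrinsics"]).T*d[...,None]-m["t"])@m["R"]
    k=(d>0)&(P[...,2]>zmin)&(P[...,2]<.080)&(abs(P[...,0]-.505)<.05)&(P[...,1]>-.05)&(P[...,1]<.25)
    n,l,s,_=cv2.connectedComponentsWithStats(k.astype(np.uint8))
    for i in range(1,n):
        if s[i,4]>15:
            q=P[l==i]; print(c,s[i,4],"mid",np.round((np.percentile(q,2,0)+np.percentile(q,98,0))/2,4),"mean",np.round(q.mean(0),4),"px",s[i,:4])
if __name__=="__main__":
    for c in ["scene","side","wrist"]: tops(c)
E
python3 m.py; python3 -m pendant '[[0,0.03,-0.04,0,0],[0,0.03,-0.04,0,0],[0,0,-0.04,0,0],[0,0,-0.03,0,0],[0,0,0,0,0],[0,0,0,0,0]]'; python3 m.py
python3 -c "
from h import *
im,d=bot.read_camera('wrist');cv2.imwrite('pics/b.png',im)"
```

```text
scene 147 mid [0.5221 0.0056 0.0724] mean [0.5226 0.0065 0.0735] px [259 148  17  15]
scene 157 mid [0.5126 0.0664 0.072 ] mean [0.513  0.0672 0.073 ] px [286 168  15  14]
scene 152 mid [0.5031 0.1279 0.0715] mean [0.5038 0.1283 0.0726] px [312 187  19  18]
scene 46 mid [0.4933 0.1887 0.0715] mean [0.494  0.1887 0.0722] px [348 214   8   8]
side 20 mid [0.4932 0.1866 0.0703] mean [0.4932 0.1862 0.0707] px [170 152   6   4]
side 92 mid [0.5025 0.1266 0.0706] mean [0.5029 0.1249 0.071 ] px [172 165  20   8]
side 116 mid [0.5119 0.064  0.0707] mean [0.5121 0.0629 0.0714] px [185 182  14  10]
side 139 mid [0.5217 0.003  0.0713] mean [0.5215 0.0014 0.072 ] px [195 200  17  13]
wrist 717 mid [0.5016 0.1248 0.0714] mean [0.5021 0.1248 0.0723] px [30 16 47 23]
wrist 702 mid [0.5111 0.0639 0.0718] mean [0.5116 0.064  0.0726] px [60 87 31 29]
wrist 564 mid [0.5207 0.003  0.0719] mean [0.5211 0.0034 0.0732] px [ 80 154  30  26]
t: 1.15
eef_pos: [0.5372, 0.05, 0.4052]
tool_rot: [0.0, 0.707, 0.707, 0.0]
contact_force: [0.2, 0.1, -0.0]
gripper_width: 0.143
grasp_force: 0.0
scene 147 mid [0.522  0.
[... 300 characters left out ...]
 [348 214   8   8]
side 20 mid [0.4933 0.1871 0.071 ] mean [0.4934 0.1861 0.0707] px [170 152   6   4]
side 89 mid [0.5026 0.1259 0.0706] mean [0.5025 0.1247 0.071 ] px [172 165  20   9]
side 111 mid [0.512  0.0639 0.0711] mean [0.5123 0.063  0.0716] px [185 182  14  10]
side 134 mid [0.5215 0.0029 0.0715] mean [0.5214 0.0017 0.0721] px [195 200  17  12]
wrist 179 mid [0.4913 0.1863 0.0715] mean [0.4915 0.1862 0.072 ] px [192   5  15  16]
wrist 559 mid [0.5011 0.1253 0.0724] mean [0.5011 0.1253 0.0726] px [192  79  42  19]
wrist 569 mid [0.5106 0.0644 0.0722] mean [0.5105 0.0645 0.0728] px [212 142  27  27]
wrist 476 mid [0.52   0.0035 0.0721] mean [0.5199 0.004  0.0733] px [224 203  25  24]
```

View pics/b.png

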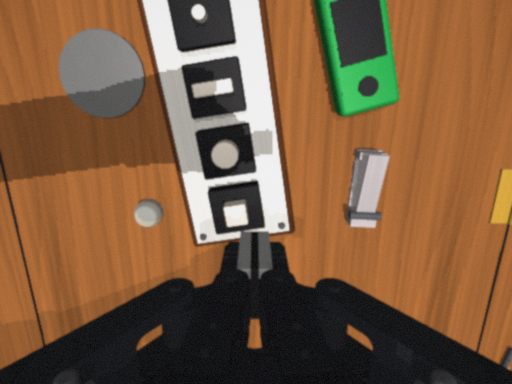

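The wrist view agrees: square (235,213), large round (225,153), bar (212,87), small round (199,12), with the fingers shut. I'm going above the large round button.

```bash
python3 -m pendant '[[0,0.015,-0.026,0,0],[0,0,0,0.035,0],[0,0,0,0.035,0],[0,0,0,0.035,0],[0,0,0,0.03,0],[0,0,0,0.008,0],[0,0,0,0,0],[0,0,0,0,0],[0,0,0,0,0]]'
```

```text
t: 2.1
eef_pos: [0.5136, 0.0651, 0.2634]
tool_rot: [0.001, 0.707, 0.707, 0.001]
contact_force: [0.0, 0.3, 0.1]
gripper_width: -0.0
grasp_force: 0.0
```

```bash
python3 -m pendant '[[0,0,-0.002,0.007,0],[0,0,0,0.006,0],[0,0,0,0.002,0],[0,0,0,0.002,0],[0,0,0,0.002,0],[0,0,0,0,0],[0,0,0,0,0]]'
```

```text
t: 2.68
eef_pos: [0.5104, 0.065, 0.2426]
tool_rot: [0.0, 0.707, 0.707, 0.0]
contact_force: [0.7, 0.4, -0.2]
gripper_width: 0.002
grasp_force: 0.0
```

```bash
python3 -m pendant '[[0,0,0,0.001,0],[0,0,0,0.001,0]]';python3 -m pendant '[[0,0,0,0.001,0],[0,0,0,0,0]]'; python3 -c "
from m import *
tops('scene',.0605);tops('side',.0605)"
```

```text
t: 2.85
eef_pos: [0.5105, 0.065, 0.2409]
tool_rot: [0.0, 0.707, 0.707, 0.0]
contact_force: [-1.3, -1.0, 3.1]
gripper_width: 0.001
grasp_force: 1.6
t: 3.02
eef_pos: [0.5105, 0.065, 0.2397]
tool_rot: [0.0, 0.707, 0.707, 0.0]
contact_force: [0.3, -0.5, 1.1]
gripper_width: 0.0
grasp_force: 0.6
scene 92 mid [0.5281 0.0061 0.0686] mean [0.5296 0.0071 0.0697] px [259 151  13  14]
scene 114 mid [0.5144 0.0687 0.0701] mean [0.5173 0.0718 0.0696] px [286 172  16  12]
scene 197 mid [0.5033 0.1275 0.0679] mean [0.5053 0.129  0.0705] px [310 187  21  20]
scene 69 mid [0.4939 0.1889 0.0675] mean [0.4949 0.1894 0.0696] px [347 214   9  11]
side 27 mid [0.4927 0.1864 0.067 ] mean [0.4928 0.185  0.0678] px [170 152   6   7]
side 32 mid [0.4928 0.1212 0.0643] mean [0.4925 0.1203 0.0641] px [172 172  10   5]
side 135 mid [0.5119 0.0599 0.0703] mean [0.5115 0.0576 0.0696] px [184 183  16  13]
side 190 mid [0.5218 0.0028 0.0676] mean [ 5.213e-01 -1.000e-04  6.980e-02] px [195 200  17  16]
```

```bash
for i in 1; do python3 -m pendant '[[0,0,0,0.001,0],[0,0,0,0,0]]'; done; python3 -m pendant '[[0,0,0,0.001,0],[0,0,0,0,0]]'; python3 -m pendant '[[0,0,0,0.0005,0],[0,0,0,0,0]]'
```

```text
t: 3.28
eef_pos: [0.5105, 0.065, 0.2387]
tool_rot: [0.0, 0.707, 0.707, 0.0]
contact_force: [-0.6, 0.2, 1.6]
gripper_width: 0.004
grasp_force: 0.7
t: 3.45
eef_pos: [0.5105, 0.065, 0.2377]
tool_rot: [0.0, 0.707, 0.707, 0.0]
contact_force: [0.4, -0.2, 1.5]
gripper_width: 0.004
grasp_force: 0.7
t: 3.62
eef_pos: [0.5105, 0.065, 0.2373]
tool_rot: [0.0, 0.707, 0.707, 0.0]
contact_force: [0.3, 0.1, 2.9]
gripper_width: -0.0
grasp_force: 1.5
```

```bash
python3 -m pendant '[[0,0,0,-0.01,0],[0,0,0,-0.035,0],[0,0,-0.03,-0.035,0],[0,0,-0.02,-0.03,0],[0,0,0,0,0],[0,0,0,0,0],[0,0,0,0,0]]'; python3 -c "
from m import *
tops('scene',.0605);tops('side',.0605);tops('wrist',.0605)
im,d=bot.read_camera('side');cv2.imwrite('pics/s1.png',cv2.resize(im[100:260,120:300],None,fx=3,fy=3))"
```

```text
t: 4.2
eef_pos: [0.4631, 0.0649, 0.3441]
tool_rot: [0.0, 0.707, 0.707, 0.0]
contact_force: [0.1, -0.6, -0.0]
gripper_width: 0.004
grasp_force: 0.0
scene 195 mid [0.5219 0.0057 0.0682] mean [0.5235 0.0074 0.0711] px [259 148  17  17]
scene 145 mid [0.5125 0.0668 0.0638] mean [0.5128 0.0668 0.064 ] px [286 171  15  13]
scene 191 mid [0.5032 0.1281 0.0676] mean [0.5049 0.129  0.0708] px [312 187  19  20]
scene 68 mid [0.4935 0.189  0.0674] mean [0.4949 0.1894 0.0695] px [347 214   9  11]
side 41 mid [0.4931 0.1855 0.0665] mean [0.4931 0.185  0.0673] px [170 152   7   8]
side 158 mid [0.5026 0.125  0.0668] mean [0.5026 0.1235 0.0681] px [172 165  20  12]
side 104 mid [0.5123 0.0652 0.0625] mean [0.5121 0.064  0.0625] px [185 186  15   9]
side 189 mid [0.5217 0.0025 0.0677] mean [ 5.214e-01 -2.000e-04  6.990e-02] px [195 200  17  16]
wrist 316 mid [0.4908 0.1861 0.068 ] mean [0.4906 0.1857 0.071 ] px [289   6  19  22]
wrist 881 mid [0.5002 0.1255 0.0693] mean [0.5001 0.1256 0.0721] px [282  97  52  24]
wrist 755 mid [0.5098 0.0645 0.0634] mean [0.5098 0.0647 0.0636] px [299 170  32  31]
wrist 822 mid [0.5189 0.0038 0.0681] mean [0.5186 0.0055 0.0718] px [308 240  30  33]
```

View pics/s1.png

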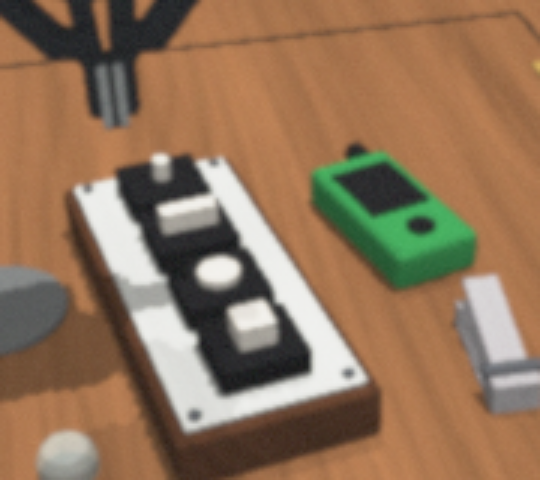

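The crop shows the large round button (218,270) fully in, the other three still out, and nothing else moved. Next is the bar.

```bash
python3 -m pendant '[[0,0.03,0.0185,0,0],[0,0.03,0.02,0,0],[0,0,0,0.03,0],[0,0,0,0.03,0],[0,0,0,0.025,0],[0,0,0,0.007,0],[0,0,0,0,0],[0,0,0,0,0]]'
```

```text
t: 5.07
eef_pos: [0.5021, 0.125, 0.2519]
tool_rot: [-0.0, 0.707, 0.707, -0.0]
contact_force: [-0.2, -0.4, 0.6]
gripper_width: 0.005
grasp_force: 0.0
```

```bash
python3 -m pendant '[[0,0,0,0.002,0],[0,0,0,0.002,0],[0,0,0,0.002,0],[0,0,0,0.001,0],[0,0,0,0.001,0],[0,0,0,0.001,0],[0,0,0,0.001,0],[0,0,0,0.001,0],[0,0,0,0.001,0],[0,0,0,0,0]]'; python3 -m pendant '[[0,0,0,0.001,0],[0,0,0,0,0]]'; python3 -m pendant '[[0,0,0,0.001,0],[0,0,0,0,0],[0,0,0,0,0]]'
```

```text
t: 5.9
eef_pos: [0.5021, 0.1251, 0.2398]
tool_rot: [0.0, 0.707, 0.707, 0.0]
contact_force: [1.8, 1.1, 2.4]
gripper_width: -0.002
grasp_force: 1.1
t: 6.07
eef_pos: [0.502, 0.1251, 0.2388]
tool_rot: [0.0, 0.707, 0.707, 0.0]
contact_force: [2.1, 0.1, 1.3]
gripper_width: -0.0
grasp_force: 1.2
t: 6.32
eef_pos: [0.5017, 0.125, 0.2377]
tool_rot: [-0.0, 0.707, 0.707, -0.0]
contact_force: [1.7, -0.1, 2.8]
gripper_width: 0.001
grasp_force: 1.2
```

Now I lift, back away and check, as before.

```bash
python3 -m pendant '[[0,0,0,-0.01,0],[0,0,0,-0.035,0],[0,-0.03,-0.02,-0.035,0],[0,-0.03,-0.02,-0.03,0],[0,0,0,0,0],[0,0,0,0,0],[0,0,0,0,0]]'; python3 -c "
from m import *
tops('scene',.0605);tops('wrist',.0605)"
```

```text
t: 6.9
eef_pos: [0.4669, 0.0736, 0.3385]
tool_rot: [-0.0, 0.707, 0.707, -0.0]
contact_force: [0.7, 0.4, -0.3]
gripper_width: -0.0
grasp_force: 0.0
scene 194 mid [0.522  0.006  0.0685] mean [0.5235 0.0074 0.0712] px [258 148  18  18]
scene 147 mid [0.5124 0.067  0.0634] mean [0.5129 0.0671 0.0639] px [286 171  15  13]
scene 141 mid [0.503  0.128  0.0638] mean [0.5036 0.1283 0.0646] px [311 190  19  17]
scene 68 mid [0.4932 0.1889 0.068 ] mean [0.4947 0.1895 0.0696] px [347 214   9  11]
wrist 309 mid [0.4908 0.1862 0.0681] mean [0.4906 0.1858 0.0713] px [284  20  19  21]
wrist 797 mid [0.5005 0.1255 0.0638] mean [0.5005 0.1255 0.0641] px [277 110  50  23]
wrist 767 mid [0.51   0.0645 0.0634] mean [0.5099 0.0647 0.0636] px [294 183  33  31]
wrist 736 mid [0.5186 0.004  0.0681] mean [0.518  0.007  0.0715] px [304 253  30  33]
```

```bash
python3 -m pendant '[[0,-0.023,0.018,0,0],[0,-0.023,0.018,0,0],[0,-0.0235,0.0175,0,0],[0,0,0,0.03,0],[0,0,0,0.03,0],[0,0,0,0.02,0],[0,0,0,0.005,0],[0,0,0,0,0],[0,0,0,0,0]]'
```

```text
t: 7.75
eef_pos: [0.5212, 0.0046, 0.2535]
tool_rot: [-0.0, 0.707, 0.707, -0.0]
contact_force: [-0.5, -0.4, 0.6]
gripper_width: 0.004
grasp_force: 0.0
```

```bash
python3 -m pendant '[[0,0,0,0.002,0],[0,0,0,0.002,0],[0,0,0,0.002,0],[0,0,0,0.001,0],[0,0,0,0.001,0],[0,0,0,0.001,0],[0,0,0,0.001,0],[0,0,0,0.001,0],[0,0,0,0.001,0],[0,0,0,0.001,0],[0,0,0,0,0]]'; python3 -m pendant '[[0,0,0,0.001,0],[0,0,0,0,0]]'; python3 -m pendant '[[0,0,0,0.001,0],[0,0,0,0,0],[0,0,0,0,0]]'
```

```text
t: 8.67
eef_pos: [0.5211, 0.004, 0.2404]
tool_rot: [0.0, 0.707, 0.707, 0.0]
contact_force: [1.8, 0.8, 1.3]
gripper_width: -0.002
grasp_force: 0.8
t: 8.83
eef_pos: [0.521, 0.004, 0.2394]
tool_rot: [0.0, 0.707, 0.707, 0.0]
contact_force: [1.1, 1.1, 1.3]
gripper_width: 0.001
grasp_force: 0.9
t: 9.08
eef_pos: [0.5209, 0.004, 0.2384]
tool_rot: [0.0, 0.707, 0.707, 0.0]
contact_force: [0.8, -0.1, 2.0]
gripper_width: 0.003
grasp_force: 0.9
```

```bash
python3 -m pendant '[[0,0,0,0.0007,0],[0,0,0,0,0],[0,0,0,0,0]]';  python3 -m pendant '[[0,0,0,-0.01,0],[0,0,0,-0.035,0],[0,0,-0.02,-0.035,0],[0,0,-0.02,-0.03,0],[0,0,0,0,0],[0,0,0,0,0],[0,0,0,0,0]]'; python3 -c "
from m import *
tops('scene',.0605);tops('wrist',.0605)
im,d=bot.read_camera('scene');cv2.imwrite('pics/f.png',im)"
```

```text
t: 9.33
eef_pos: [0.5209, 0.004, 0.2378]
tool_rot: [0.0, 0.707, 0.707, 0.0]
contact_force: [0.3, 0.3, 2.4]
gripper_width: -0.004
grasp_force: 0.9
t: 9.92
eef_pos: [0.4805, 0.0039, 0.3478]
tool_rot: [-0.0, 0.707, 0.707, -0.0]
contact_force: [-0.2, -0.0, 0.1]
gripper_width: 0.002
grasp_force: 0.0
scene 131 mid [0.5218 0.0057 0.0638] mean [0.5222 0.0063 0.0645] px [259 152  17  14]
scene 148 mid [0.5124 0.0665 0.0632] mean [0.5129 0.0671 0.0639] px [286 171  15  13]
scene 141 mid [0.5029 0.1277 0.0635] mean [0.5036 0.1281 0.0643] px [312 190  18  17]
scene 69 mid [0.4904 0.1885 0.068 ] mean [0.4944 0.1892 0.0695] px [347 213  10  11]
wrist 964 mid [0.5005 0.1249 0.0637] mean [0.5005 0.1249 0.0641] px [260   7  51  27]
wrist 898 mid [0.5098 0.0641 0.0636] mean [0.5099 0.0642 0.0636] px [279  91  33  35]
wrist 707 mid [0.5195 0.0032 0.0636] mean [0.5194 0.0035 0.064 ] px [290 170  29  30]
```

View pics/f.png

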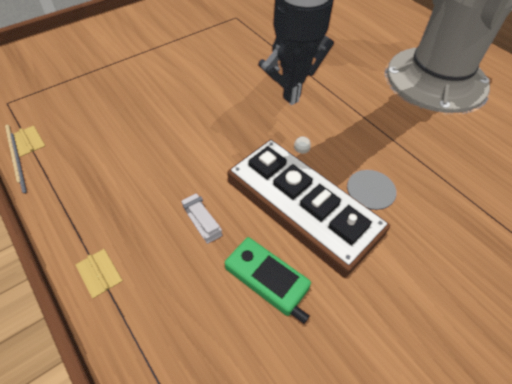

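The picture shows the square (267,158), round (293,177) and bar (321,198) buttons in, and the small round one (351,219) out. The bystanders are undisturbed and the gripper is clear.

```bash
python3 -c "
from station import bot
print(bot.hand_in())"
```

```text
the job is handed in; nothing more can be done
None
```

I pressed the large round, bar and square buttons fully in, in that order; the small round one is still popped out, nothing else was disturbed, and the job is handed in (no verdict was returned).

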